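# Re-rack the weighing row in reverse

## Robot

A 6-joint arm with a two-finger parallel gripper is mounted at the origin on a cart in front of the work surface, level with it; the furniture and walls round the work are solid. World frame = base frame: x ahead of the robot, y to its left, z up, the work surface at z = 0. Lengths are in mm, angles in degrees, forces in N, time in s.
With the tool pointing down it reaches from about 350 to 775 mm from the base axis. Payload 5.5 kg.
Tool frame: the origin (TCP) lies midway between the tips of the shut fingers; the grasp point (between the pads) lies 19 mm behind it (r.grasp_offset is the z of the grasp point in the tool frame, in mm); z points along the fingers, y is the line along which they close (so a half turn about z gives the same grasp; the last joint's range is limited). The gripper opens to 85 mm and grips with 20 to 120 N. Pads are 22 mm wide; open, the fingers measure 114 mm over their backs; the gripper's body (76 mm by 85 mm) begins 54 mm behind the grasp point. The pads swing forward as they close: fully open they stand 13 mm farther back than shut.
Start: joints at [66.887, 17.945, 2.641, 74.691, 0, 82.002], TCP at [149.955, 555.144, 231.323] pointing down, gripper open.
Joint ranges: [-158.12, 158.12], [-49.38, 96.58], [-58.88, 72.47], [-126.05, 133.96], [-84.25, 85.87], [-180, 180]. Speed limits (degrees/s): [147.25, 147.25, 180, 180, 180, 180].

## Interface

Orientations are given as a 3x3 rotation matrix whose columns are the frame's x, y, z axes.
In Python, from bench import r gives the robot as it stands. The module is installed in compiled form; this text tells all that it offers.
- The arm moves only by the shell command python3 -m crank 'ROWS'. ROWS is JSON, one flat list of numbers, 7 for each row, row after row: the opening, from 0 (shut) to 1 (fully open), then the shift along the tool's x, y, z in m, then the turn, a rotation vector about the tool's x, y, z in units of 8 degrees (1.0 is 8 degrees). A call has exactly 10 rows; each row is the pose to reach, as a shift and turn from the pose commanded when the call began, along the tool's axes at that moment; what a row does not reach only later rows make up. A row lasts 1/8 s, in which the tool goes at most 62.5 mm and 10.7 degrees, less where a joint would pass 70% of its speed; a pose out of reach is approached as far as the arm can. A call with a gripper value outside its range is refused whole. The fingers move at their own pace and stop on an object; the grip force is fixed at half the most. Time passes only in rows, so rows that repeat a pose let the fingers close, or fill a call up. It gives the time, the measured TCP pose, the force, the opening and the grip force at its end, in the units of the state.
- r.state(): the state, without advancing time (a new reading comes with each control period).
- r.read_camera(name): name is "scene" or "top" or "wrist"; returns (picture, depth): 384x512x3 uint8, blue, green, red; 384x512 float32, mm along the optical axis (not along the pixel's ray), 0 where there is no reading.
- r.calibration(name): a dict with "fovy" (degrees; the focal length in pixels is half the picture's height over the tangent of half this angle, whatever the lens; pixels are square), "cx", "cy" (the principal point, pixels), "world_to_cam" (4x4, takes a point from world to camera coordinates). Camera axes: x right, y down, z forward; pixel columns grow to the right and rows downward; lengths in mm; the calibration is good to about 2 mm. A picture is of the moment at which its call begins: read the wrist's pose just before it. calibration takes no time and is no camera call; for the wrist camera it gives the pose at the moment of the call.
- r.sign_off(): hands the job in; it is judged then, once.
Trained networks look in the newest picture that a camera, given by its name, has taken for a name from the list of things; names that differ only in an ending like _2 or _b are one class to them, and where a whole thing is asked for, a point or a joint stands for the part that bears it (a point fixed in the world has none). Each returns a list of dicts, best first, with "conf" (0 to 1); they miss things now and then, are a little off and sometimes report something else, mostly with a low value. They report only what shows in the picture. A call takes as long as a camera call. They do not tell look-alikes from the thing itself.
- r.search_frame(camera, query): "xyz" ([x, y, z] in mm, in world coordinates, good to about 4 mm: the middle of the surface that is visible of it).
The state is a dict: "clock": time; "q": joint angles; "dq": joint speeds; "tau": joint torques, N m; "tcp_pos": TCP position; "ee_rot": TCP orientation; "wrist_force": force on the tool from outside, world axes, zero at the start; "ft_torque": the same for the moment, N m; "finger_gap": finger opening in mm; "grip_force": force on a finger pad.
Only numpy, scipy, OpenCV 4.12 (cv2) and the standard library are available. Lean on these libraries where they do the work, as an engineer would, in place of code of your own. Each camera call takes 0.05 s, during which the arm holds its last target. There are 200 camera calls.

## Task

Move the four pieces of small labware from the cells on the steel carrier to the empty grey rack, one in each pocket, in reverse order: the piece that starts furthest to your left ends furthest to your right, and so on along the row. Set each one down gently, upright and near the middle of its pocket, without dropping or tipping over any.

Things in the scene. Friction and masses are not known exactly. Their poses are not given: they have to be found in the camera images.
- crucible: white porcelain crucible, an open cup 41 mm across the top rim, 26 mm across the foot, 32 mm tall, wider at the top. Origin at the centre of its underside, z up.
- weighing_bottle: small clear glass weighing bottle with a knobbed lid that is fixed to it; 33 mm in diameter, 55 mm tall with the knob, straight cylindrical side from the foot up to 39 mm. Origin at the centre of its underside, z up.
- beaker: small clear glass beaker with a spout, open at the top; 61 mm tall, 42 mm in diameter up to 38 mm, flaring to a 46 mm rim; its inside counts as filled, so grip it across the outside. Origin at the centre of its underside, z up.
- stopper: solid rust-brown rubber stopper, a low cone 34 mm across at the top, narrower at the foot, 26 mm tall. Origin at the centre of its underside, z up.
- cell_a: black square plastic cell 76 x 76 mm, fixed, one of four identical ones in a row on the carrier, in any place of the row. Pocket 68 x 68 mm, floor 4 mm and rim 10 mm above the cell's underside, walls 4 mm. Origin at the centre of its underside; axes parallel to the carrier's. At the start it holds the crucible.
- cell_b: black square plastic cell 76 x 76 mm, fixed, one of four identical ones in a row on the carrier, in any place of the row. Pocket 68 x 68 mm, floor 4 mm and rim 10 mm above the cell's underside, walls 4 mm. Origin at the centre of its underside; axes parallel to the carrier's. At the start it holds the weighing bottle.
- cell_c: black square plastic cell 76 x 76 mm, fixed, one of four identical ones in a row on the carrier, in any place of the row. Pocket 68 x 68 mm, floor 4 mm and rim 10 mm above the cell's underside, walls 4 mm. Origin at the centre of its underside; axes parallel to the carrier's. At the start it holds the beaker.
- cell_d: black square plastic cell 76 x 76 mm, fixed, one of four identical ones in a row on the carrier, in any place of the row. Pocket 68 x 68 mm, floor 4 mm and rim 10 mm above the cell's underside, walls 4 mm. Origin at the centre of its underside; axes parallel to the carrier's. At the start it holds the stopper.
- carrier: fixed flat steel strip 84 x 336 x 6 mm with a 22 mm high wire loop at either end; the four cells stand on it in a row at y = +117, +39, -39, -117 mm of its frame. Their pocket floors are 10 mm and rims 16 mm above the worktop. Origin at the centre of its underside, on the worktop; its y axis points roughly to the robot's left (within 10 degrees).
- rack: fixed grey plastic rack 78 x 316 x 16 mm with four empty pockets in a row, centres at x = 0, y = +117, +39, -39, -117 mm. Pocket 70 x 74 mm (x by y), floor 10 mm and rim 16 mm above the worktop. Origin at the centre of its underside, on the worktop; y points roughly to the robot's left (within 10 degrees). Nearer or further than the carrier, as it may be.
Things that resemble listed ones, but are neither listed nor needed, are in the scene too. Leave any purple look-alike of the crucible alone. Leave any pink look-alike of the beaker alone.

How it is judged (in metres and radians):
At the end, for the whole second after the job is handed in: Each piece stands upright (within 0.12 rad) on the floor of its own pocket of the grey rack, its centre within 15 mm of the pocket's centre along each side, and the row on the rack is the reverse of the row of cells on the carrier; all released and at rest (((y of cell_a in the frame of carrier between 0.097 and 0.137 m and y of crucible in the frame of rack between -0.132 and -0.102 m) or (y of cell_a in the frame of carrier between 0.019 and 0.059 m and y of crucible in the frame of rack between -0.054 and -0.024 m) or (y of cell_a in the frame of carrier between -0.059 and -0.019 m and y of crucible in the frame of rack between 0.024 and 0.054 m) or (y of cell_a in the frame of carrier between -0.137 and -0.097 m and y of crucible in the frame of rack between 0.102 and 0.132 m)) and x of crucible in the frame of rack between -0.015 and 0.015 m and z of crucible in the frame of rack between 0.006 and 0.014 m and angle between each of crucible, weighing_bottle, beaker, stopper's own z axis and vertical below 0.12 rad and linear speed of each of crucible, weighing_bottle, beaker, stopper below 0.02 m/s and angular speed of each of crucible, weighing_bottle, beaker, stopper below 0.3 rad/s and contact force between the fingers and crucible below 0.05 N and ((y of cell_b in the frame of carrier between 0.097 and 0.137 m and y of weighing_bottle in the frame of rack between -0.132 and -0.102 m) or (y of cell_b in the frame of carrier between 0.019 and 0.059 m and y of weighing_bottle in the frame of rack between -0.054 and -0.024 m) or (y of cell_b in the frame of carrier between -0.059 and -0.019 m and y of weighing_bottle in the frame of rack between 0.024 and 0.054 m) or (y of cell_b in the frame of carrier between -0.137 and -0.097 m and y of weighing_bottle in the frame of rack between 0.102 and 0.132 m)) and x of weighing_bottle in the frame of rack between -0.015 and 0.015 m and z of weighing_bottle in the frame of rack between 0.006 and 0.014 m and contact force between the fingers and weighing_bottle below 0.05 N and ((y of cell_c in the frame of carrier between 0.097 and 0.137 m and y of beaker in the frame of rack between -0.132 and -0.102 m) or (y of cell_c in the frame of carrier between 0.019 and 0.059 m and y of beaker in the frame of rack between -0.054 and -0.024 m) or (y of cell_c in the frame of carrier between -0.059 and -0.019 m and y of beaker in the frame of rack between 0.024 and 0.054 m) or (y of cell_c in the frame of carrier between -0.137 and -0.097 m and y of beaker in the frame of rack between 0.102 and 0.132 m)) and x of beaker in the frame of rack between -0.015 and 0.015 m and z of beaker in the frame of rack between 0.006 and 0.014 m and contact force between the fingers and beaker below 0.05 N and ((y of cell_d in the frame of carrier between 0.097 and 0.137 m and y of stopper in the frame of rack between -0.132 and -0.102 m) or (y of cell_d in the frame of carrier between 0.019 and 0.059 m and y of stopper in the frame of rack between -0.054 and -0.024 m) or (y of cell_d in the frame of carrier between -0.059 and -0.019 m and y of stopper in the frame of rack between 0.024 and 0.054 m) or (y of cell_d in the frame of carrier between -0.137 and -0.097 m and y of stopper in the frame of rack between 0.102 and 0.132 m)) and x of stopper in the frame of rack between -0.015 and 0.015 m and z of stopper in the frame of rack between 0.006 and 0.014 m and contact force between the fingers and stopper below 0.05 N); the robot touches nothing.
It fails at once if a piece is tipped over (angle between any of crucible, weighing_bottle, beaker, stopper's own z axis and vertical above 0.8 rad).
It fails at once if a piece is dropped (falls freely faster than 0.7 m/s) ((linear speed of crucible above 0.7 m/s and contact force between the fingers and crucible below 0.01 N) or (linear speed of weighing_bottle above 0.7 m/s and contact force between the fingers and weighing_bottle below 0.01 N) or (linear speed of beaker above 0.7 m/s and contact force between the fingers and beaker below 0.01 N) or (linear speed of stopper above 0.7 m/s and contact force between the fingers and stopper below 0.01 N)).
It also fails if it takes over 88 s, if anything falls off the work surface, if the arm or the gripper's body presses on something with over 40 N, if the wrist force passes 120 N, or if a joint passes its speed limit or range.

## Working session

There is one attempt and no reset: what is moved stays moved. The work goes in short steps, Python scripts to look and compute and a shell command to move; the robot and the scene stay as the last step left them, time stands still between calls to the robot, and variables do not carry over. Pictures are saved under pics/ and viewed, at most 14 in all, crops included, and the job is handed in when it is done.

```bash
mkdir -p pics; cat > h.py <<'E'
from bench import r
import numpy as np, cv2
def shot(n,f=None):
    c=r.calibration(n); p,d=r.read_camera(n)
    if f: cv2.imwrite('pics/'+f,p)
    return p,d,c
def w(c,d,u,v,z=None):
    f=192/np.tan(np.radians(c['fovy']/2)); T=np.linalg.inv(np.array(c['world_to_cam']))
    ray=np.array([(u-c['cx'])/f,(v-c['cy'])/f,1.])
    if z is None: p=ray*d[int(v),int(u)]
    else:
        rw=T[:3,:3]@ray; p=ray*((z-T[2,3])/rw[2])
    return T[:3,:3]@p+T[:3,3]
def px(c,P):
    f=192/np.tan(np.radians(c['fovy']/2)); q=np.array(c['world_to_cam'])@np.r_[P,1]
    return np.round([f*q[0]/q[2]+c['cx'],f*q[1]/q[2]+c['cy']],1)
E
python3 - <<'E'
from h import *
s=r.state(); print(s['clock'],s['tcp_pos'],np.round(s['ee_rot'],3).tolist(),s['finger_gap'],r.grasp_offset)
for n in ['top','scene']:
    p,d,c=shot(n,n+'0.png'); print(n)
    for q in ['crucible','weighing_bottle','beaker','stopper','carrier','rack','cell_a']:
        print(q,[(np.round(o['xyz']).tolist(),round(o['conf'],2),px(c,o['xyz']).tolist()) for o in r.search_frame(n,q)][:6])
E
```

```text
0.0 [149.72923878 554.64042689 230.40980502] [[-0.965, 0.261, -0.001], [0.261, 0.965, -0.002], [0.0, -0.002, -1.0]] 85.29593545566065 -18.700000000000003
top
crucible [([620.0, -103.0, 25.0], 0.78, [297.9, 168.3]), ([623.0, -219.0, 20.0], 0.7, [349.3, 168.5])]
weighing_bottle [([600.0, 129.0, 56.0], 0.6, [192.9, 173.2])]
beaker [([617.0, 62.0, 31.0], 0.72, [225.1, 167.7]), ([735.0, -20.0, 23.0], 0.65, [262.4, 118.0])]
stopper [([596.0, 14.0, 5.0], 0.61, [246.6, 178.5]), ([610.0, -17.0, 31.0], 0.53, [259.8, 171.6])]
carrier [([600.0, 15.0, 9.0], 0.97, [246.2, 177.0])]
rack [([456.0, -59.0, 9.0], 0.71, [277.0, 240.4]), ([618.0, 64.0, 32.0], 0.62, [224.1, 167.4])]
cell_a [([594.0, 41.0, 12.0], 0.93, [234.7, 178.8]), ([616.0, -96.0, 9.0], 0.79, [294.4, 171.1]), ([613.0, -25.0, 8.0], 0.6, [263.4, 171.6]), ([596.0, 128.0, 13.0], 0.56, [196.9, 177.3])]
scene
crucible [([621.0, -209.0, 22.0], 0.97, [341.9, 238.8]), ([616.0, -96.0, 30.0], 0.81, [304.5, 200.2])]
weighing_bottle [([602.0, 123.0, 38.0], 0.5, [247.1, 146.4])]
beaker [([718.0, -26.0, 40.0], 0.96, [327.9, 164.0]), ([609.0, 51.0, 48.0], 0.88, [264.9, 156.8])]
stopper [([608.0, -29.0, 41.0], 0.62, [283.5, 179.2])]
carrier [([582.0, -139.0, 7.0], 0.68, [301.0, 228.4])]
rack [([450.0, -91.0, 15.0], 0.8, [224.9, 233.0])]
cell_a [([589.0, 44.0, 10.0], 0.88, [258.6, 176.0]), ([600.0, -28.0, 12.0], 0.8, [279.9, 191.4]), ([602.0, -109.0, 12.0], 0.75, [301.7, 213.6]), ([578.0, 130.0, 13.0], 0.59, [236.7, 156.8])]
```

```bash
python3 -c "
import cv2
a=cv2.imread('pics/top0.png')[90:290,140:400]
cv2.imwrite('pics/topc.png',cv2.resize(a,None,fx=3,fy=3,interpolation=cv2.INTER_CUBIC))"
```

```text
(no output)
```

View pics/topc.png

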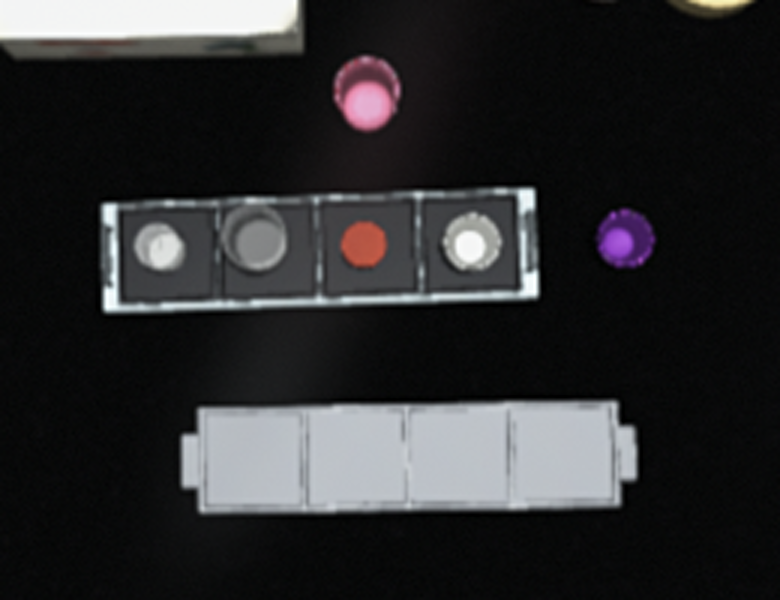

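View pics/scene0.png

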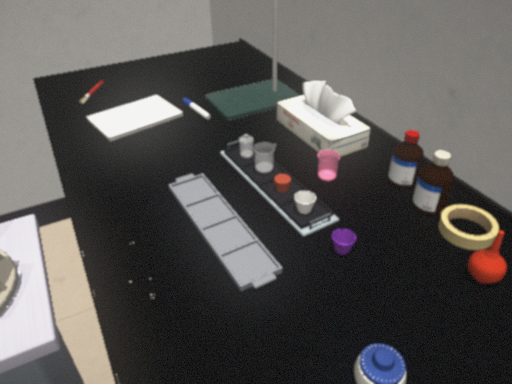

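Top crop: the row from left to right is weighing bottle (160,245), beaker (255,238), stopper (363,244) and crucible (471,242), so the rack order from the left is crucible, stopper, beaker, bottle. The rack is nearer to the robot. The look-alikes are outside the cells: the pink beaker at (367,95) and the purple crucible at (625,238). I leave both alone. Next I measure the poses of the rack and carrier.

```bash
cat >> h.py <<'E'
def rect(p,c,roi,th,z,k=5):
    x0,y0,x1,y1=roi; g=cv2.cvtColor(p,cv2.COLOR_BGR2GRAY)[y0:y1,x0:x1]
    m=cv2.morphologyEx((g>th).astype(np.uint8),cv2.MORPH_CLOSE,np.ones((k,k)))
    cs=max(cv2.findContours(m,0,2)[0],key=cv2.contourArea)
    P=np.array([w(c,None,u+x0,v+y0,z)[:2] for u,v in cs[:,0].astype(float)],np.float32)
    R=cv2.minAreaRect(P); return R,cv2.boxPoints(R)
E
python3 - <<'E'
from h import *
p,d,c=shot('top')
for nm,roi,th,z in [('rack',(190,215,360,270),90,16),('carrier',(170,148,325,200),90,6)]:
    R,B=rect(p,c,roi,th,z,25 if nm=='carrier' else 5); print(nm,np.round(R[0],1),np.round(R[1],1),round(R[2],2),np.round(B).tolist())
T=np.linalg.inv(c['world_to_cam']); print(T[:3,3])
c=r.calibration('wrist'); T=np.linalg.inv(c['world_to_cam']);s=r.state()
print(c['fovy'],c['cx'],c['cy'],'cam in tool',np.round(np.array(s['ee_rot']).T@(T[:3,3]-s['tcp_pos'])), np.round(np.array(s['ee_rot']).T@T[:3,:3],2).tolist())
E
```

```text
rack [452.7 -55.2] [ 79.4 341.1] 2.45 [[406.0, 113.0], [420.0, -227.0], [500.0, -224.0], [485.0, 117.0]]
carrier [608.   14.7] [119.7 359.3] 1.11 [[545.0, 193.0], [552.0, -166.0], [671.0, -164.0], [664.0, 196.0]]
[498.16322199 -39.46344531 883.6522147 ]
60.67802955923017 259.6338483112053 189.1261725313666 cam in tool [  77.    0. -142.] [[-0.0, -0.96, -0.3], [1.0, -0.0, -0.0], [0.0, -0.3, 0.96]]
```

```bash
python3 -m crank '[1,-0.05,-0.042,0,0,0,0.9, 1,-0.1,-0.084,0,0,0,1.8, 1,-0.15,-0.125,0,0,0,2.7, 1,-0.2,-0.165,0,0,0,3.6, 1,-0.25,-0.206,0,0,0,4.5, 1,-0.3,-0.247,0,0,0,5.4, 1,-0.35,-0.288,0,0,0,6.3, 1,-0.4,-0.33,0,0,0,7.2, 1,-0.45,-0.37,0,0,0,8.1, 1,-0.48,-0.395,0,0,0,9.06]'
```

```text
clock: 2.1
tcp_pos: [511.5, 46.6, 231.6]
ee_rot: [[-0.037, 0.999, 0.001], [0.999, 0.037, 0.0], [0.0, 0.001, -1.0]]
wrist_force: [0.6, 0.9, -0.0]
finger_gap: 85.6
grip_force: 0.0
```

```bash
python3 - <<'E'
from h import *
s=r.state(); print(s['clock'],s['tcp_pos'],np.round(s['ee_rot'],3).tolist())
p,d,c=shot('wrist','w1.png')
for q in ['crucible','weighing_bottle','beaker','stopper','carrier','rack']:
    print(q,[(np.round(o['xyz'],1).tolist(),round(o['conf'],2),px(c,o['xyz']).tolist()) for o in r.search_frame('wrist',q)][:3])
E
```

```text
2.1 [511.50127951  46.62083634 231.56433308] [[-0.037, 0.999, 0.001], [0.999, 0.037, 0.0], [0.0, 0.001, -1.0]]
crucible [([622.9, -212.2, 20.3], 0.75, [336.4, 353.1]), ([610.8, -108.7, 29.4], 0.71, [337.1, 290.0]), ([609.3, -17.6, 35.7], 0.57, [345.8, 222.6])]
weighing_bottle [([601.7, 134.0, 53.4], 0.55, [361.2, 78.5])]
beaker [([727.3, -22.4, 39.0], 0.88, [451.7, 231.3]), ([621.0, 56.0, 39.7], 0.56, [366.1, 158.9])]
stopper [([609.8, -20.5, 37.2], 0.57, [346.3, 225.6])]
carrier [([578.7, 108.9, 7.1], 0.86, [324.3, 103.2]), ([611.7, -107.1, 26.8], 0.22, [337.5, 287.6])]
rack [([450.6, -21.4, 8.4], 0.7, [206.9, 212.1]), ([607.4, -17.2, 9.6], 0.56, [338.7, 213.6])]
```

View pics/w1.png

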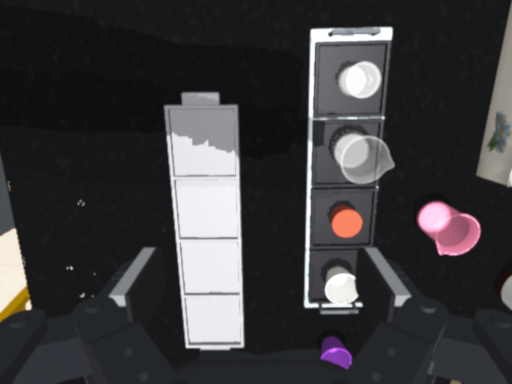

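```bash
python3 - <<'E'
from h import *
c=r.calibration('wrist')
f=lambda u,v,z:np.round(w(c,None,u,v,z)[:2],1)
for n,u,v,z in [('stop',347,222,36),('cruc',342,286,42),('beak',363,160,71),('bott',366,77,49)]: print(n,f(u,v,z))
print('rack',[f(u,v,16).tolist() for u,v in [(166,106),(238,104),(244,347),(187,350)]],'div',[f(u,v,16).tolist() for u,v in [(174,179),(239,176),(178,239),(241,237),(183,295),(242,292)]])
print('carr',[f(u,v,6).tolist() for u,v in [(311,29),(392,27)]],'div',[f(u,v,16).tolist() for u,v in [(309,118),(384,118),(308,188),(379,187),(307,249),(375,248)]])
p=cv2.imread('pics/w1.png')
cv2.imwrite('pics/w1a.png',cv2.resize(p[20:320,295:405],None,fx=2,fy=2,interpolation=cv2.INTER_CUBIC))
cv2.imwrite('pics/w1c.png',np.hstack([cv2.resize(p[20:200,300:420],None,fx=3.3,fy=3.3,interpolation=cv2.INTER_CUBIC),cv2.resize(p[185:365,270:390],None,fx=3.3,fy=3.3,interpolation=cv2.INTER_CUBIC)]))
E
```

```text
stop [608.5 -12.7]
cruc [610.7 -90.6]
beak [605.1  65. ]
bott [604.3 139.4]
rack [[407.2, 102.7], [483.2, 108.1], [498.8, -207.3], [422.3, -215.6]] div [[413.0, 22.8], [486.2, 29.5], [415.2, -51.6], [490.5, -45.7], [419.2, -129.6], [493.8, -121.9]]
carr [[555.1, 184.7], [637.1, 190.2]] div [[559.4, 96.9], [639.4, 100.3], [565.1, 18.8], [645.7, 23.5], [570.6, -58.1], [652.5, -53.2]]
```

View pics/w1c.png

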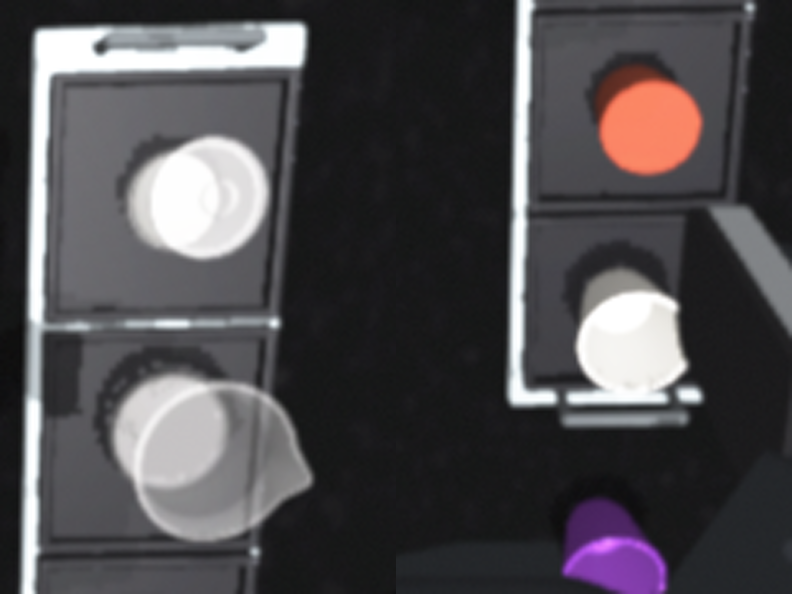

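Crop: bottle top is at about (364,80), the beaker rim at (362,160) with its spout toward +x, the stopper top at (347,222) and the crucible rim at (341,288). The purple look-alike sits outside the carrier at (335,352) and stays. I grip along x for the first three pieces. The beaker goes last, gripped across y to stay clear of the spout. Bottle first.

```bash
python3 -m crank '[1,0.03,0.033,0,0,0,0, 1,0.06,0.066,0.02,0,0,0, 1,0.086,0.095,0.06,0,0,0, 1,0.086,0.095,0.11,0,0,0, 1,0.086,0.095,0.15,0,0,0, 1,0.086,0.095,0.18,0,0,0, 1,0.086,0.095,0.2,0,0,0, 1,0.086,0.095,0.21,0,0,0, 1,0.086,0.095,0.2165,0,0,0, 1,0.086,0.095,0.2165,0,0,0]'; python3 -c "
from h import *
p,d,c=shot('wrist','w2.png')"
```

```text
clock: 3.7
tcp_pos: [601.7, 139.0, 15.2]
ee_rot: [[-0.043, 0.999, 0.0], [0.999, 0.043, 0.0], [0.0, 0.0, -1.0]]
wrist_force: [-0.4, 0.6, -0.1]
finger_gap: 85.6
grip_force: 0.0
```

View pics/w2.png

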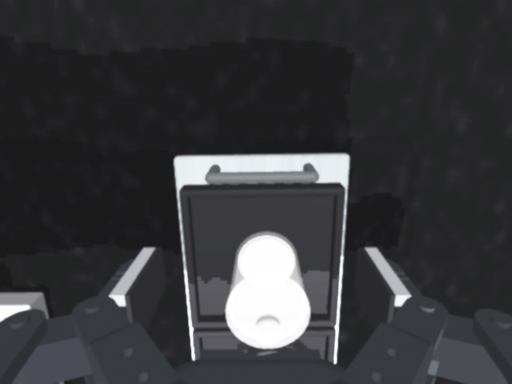

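The bottle stands between the open pads, with its lid at (268,308) and foot at (267,262). I check its centre against the TCP.

```bash
python3 -c "
from h import *
c=r.calibration('wrist');print(w(c,None,267.5,308,49),w(c,None,266,262,10),r.state()['tcp_pos'])
print([np.round(w(c,None,u,v,16)[:2],1).tolist() for u,v in [(182,186),(344,185),(337,326),(190,328)]])"
```

```text
[604.61673567 133.09026378  49.        ] [604.89040556 130.95228241  10.        ] [602.03263545 138.87269112  15.52647754]
[[565.0, 171.2], [637.8, 174.7], [643.2, 98.6], [567.0, 94.2]]
```

```bash
python3 -m crank '[1,-0.006,0.002,0,0,0,0, 1,-0.006,0.002,0,0,0,0, 0.5,-0.006,0.002,0,0,0,0, 0.2,-0.006,0.002,0,0,0,0, 0,-0.006,0.002,0,0,0,0, 0,-0.006,0.002,0,0,0,0, 0,-0.006,0.002,0,0,0,0, 0,-0.006,0.002,0,0,0,0, 0,-0.006,0.002,-0.01,0,0,0, 0,-0.006,0.002,-0.025,0,0,0]'
```

```text
clock: 5.0
tcp_pos: [603.3, 132.6, 40.2]
ee_rot: [[-0.042, 0.999, -0.001], [0.999, 0.042, -0.0], [-0.0, -0.001, -1.0]]
wrist_force: [-0.3, -0.1, -0.2]
finger_gap: 29.9
grip_force: 59.1
```

```bash
python3 -m crank '[0,0,0,-0.03,0,0,0, 0,-0.01,-0.005,-0.065,0,0,0, 0,-0.045,-0.025,-0.07,0,0,0, 0,-0.09,-0.048,-0.07,0,0,0, 0,-0.14,-0.075,-0.07,0,0,0, 0,-0.19,-0.102,-0.07,0,0,0, 0,-0.235,-0.127,-0.07,0,0,0, 0,-0.27,-0.146,-0.07,0,0,0, 0,-0.29,-0.156,-0.06,0,0,0, 0,-0.297,-0.158,-0.05,0,0,0]'; python3 -c "
from h import *
p,d,c=shot('wrist','w3.png')"
```

```text
clock: 6.25
tcp_pos: [458.5, -172.1, 90.6]
ee_rot: [[-0.04, 0.999, 0.002], [0.999, 0.04, -0.001], [-0.001, 0.002, -1.0]]
wrist_force: [0.3, 0.0, -0.4]
finger_gap: 29.9
grip_force: 59.2
```

View pics/w3.png

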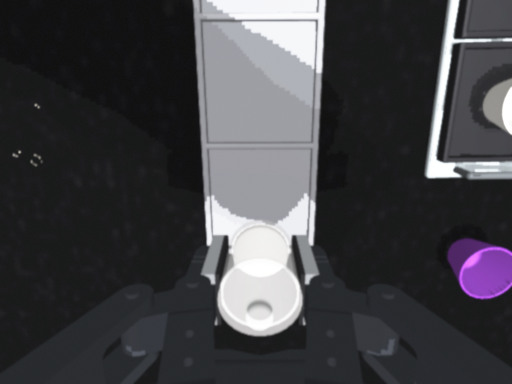

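The bottle is held upright between the pads at (260,290). The rack dividers show at rows 16 and 146, and the bottle is above the last pocket. The rack pose follows from these.

```bash
python3 -c "
from h import *
c=r.calibration('wrist');print(r.state()['tcp_pos'])
print([np.round(w(c,None,u,v,16)[:2],1).tolist() for u,v in [(194.5,16),(325.5,16),(202,146),(320,146),(209,240),(315,240)]])
print(w(c,None,260,297,49+75.4),w(c,None,260,248,10+75.4))"
```

```text
[ 457.95185939 -171.70083289   89.06754219]
[[414.2, -57.0], [491.4, -53.9], [417.7, -134.0], [495.4, -130.9], [421.9, -202.0], [498.2, -199.0]]
[ 457.38963001 -171.28421204  124.4       ] [ 457.39767442 -170.95402983   85.4       ]
```

```bash
python3 -m crank '[0,0,0,0.03,0,0,0, 0,0,0,0.055,0,0,0, 0,0,0,0.068,0,0,0, 0,0,0,0.073,0,0,0, 0,0,0,0.0748,0,0,0, 0,0,0,0.0748,0,0,0, 0.4,0,0,0.0748,0,0,0, 0.6,0,0,0.0748,0,0,0, 0.8,0,0,0.0748,0,0,0, 0.8,0,0,0.0748,0,0,0]'
```

```text
clock: 7.55
tcp_pos: [458.5, -170.8, 15.0]
ee_rot: [[-0.042, 0.999, 0.0], [0.999, 0.042, 0.0], [0.0, 0.0, -1.0]]
wrist_force: [0.4, 0.0, 0.1]
finger_gap: 68.0
grip_force: 0.0
```

```bash
python3 -m crank '[0.8,0,0,-0.03,0,0,0, 0.8,0,0,-0.08,0,0,0, 1,0.015,0.015,-0.11,0,0,0, 1,0.045,0.047,-0.11,0,0,0, 1,0.08,0.084,-0.11,0,0,0, 1,0.11,0.115,-0.11,0,0,0, 1,0.135,0.142,-0.11,0,0,0, 1,0.147,0.154,-0.1,0,0,0, 1,0.149,0.157,-0.085,0,0,0, 1,0.149,0.157,-0.075,0,0,0]'; python3 -c "
from h import *
p,d,c=shot('wrist','w4.png'); print(r.search_frame('wrist','stopper')[:2],r.state()['tcp_pos'])
h=cv2.cvtColor(p,cv2.COLOR_BGR2HSV); m=cv2.inRange(h,(0,120,190),(15,255,255)); n,l,s,ce=cv2.connectedComponentsWithStats(m)
for i in range(1,n):
  if s[i,4]>150: print(s[i],ce[i],w(c,None,*ce[i],36))"
```

```text
clock: 8.8
tcp_pos: [607.6, -15.7, 88.1]
ee_rot: [[-0.041, 0.999, -0.003], [0.999, 0.041, 0.0], [0.0, -0.003, -1.0]]
wrist_force: [-0.0, 0.1, -0.1]
finger_gap: 85.4
grip_force: 0.0
[{'xyz': [611.9, -20.0, 39.8], 'conf': 0.91}] [606.9149759  -15.98481807  87.83905808]
```

View pics/w4.png

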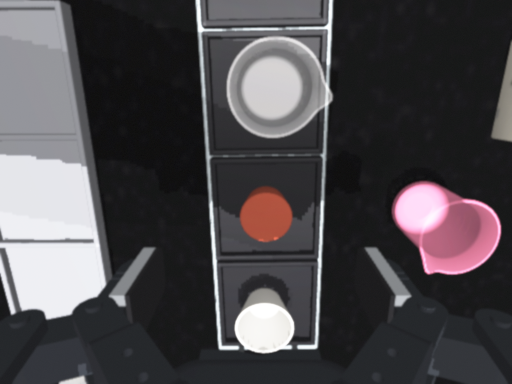

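The stopper top is at (267,216), the crucible rim at (264,328), and the beaker rim at (275,87) with its spout toward +x.

```bash
python3 -c "
from h import *
c=r.calibration('wrist')
for n,u,v,z in [('st',266.5,216,36),('cr',264,328,42),('be',275,87,71),('befoot',271,87,14),('d1',268,155,16),('d2',267,260,16)]: print(n,w(c,None,u,v,z).round(1))"
```

```text
st [610.4 -17.5  36. ]
cr [612.3 -98.1  42. ]
be [610.2  60.6  71. ]
befoot [610.   60.7  14. ]
d1 [610.1  17.8  16. ]
d2 [613.1 -60.1  16. ]
```

```bash
python3 -m crank '[1,-0.002,0.002,0.03,0,0,0, 1,-0.002,0.002,0.055,0,0,0, 1,-0.002,0.002,0.07,0,0,0, 0.7,-0.002,0.002,0.0755,0,0,0, 0.4,-0.002,0.002,0.0755,0,0,0, 0,-0.002,0.002,0.0755,0,0,0, 0,-0.002,0.002,0.0755,0,0,0, 0,-0.002,0.002,0.0755,0,0,0, 0,-0.002,0.002,0.0755,0,0,0, 0,-0.002,0.002,0.065,0,0,0]'
```

```text
clock: 10.15
tcp_pos: [610.7, -17.0, 24.9]
ee_rot: [[-0.042, 0.999, -0.001], [0.999, 0.042, 0.0], [0.0, -0.001, -1.0]]
wrist_force: [-0.5, 0.4, 0.4]
finger_gap: 30.1
grip_force: 59.3
```

```bash
python3 -m crank '[0,0,0,-0.025,0,0,0, 0,0.001,-0.02,-0.04,0,0,0, 0,0.003,-0.06,-0.04,0,0,0, 0,0.005,-0.105,-0.04,0,0,0, 0,0.007,-0.14,-0.04,0,0,0, 0,0.0075,-0.156,-0.03,0,0,0, 0,0.0075,-0.1595,-0.015,0,0,0, 0,0.0075,-0.1595,0,0,0,0, 0,0.0075,-0.1595,0.007,0,0,0, 0,0.0075,-0.1595,0.01,0,0,0]'
```

```text
clock: 11.4
tcp_pos: [451.4, -16.4, 15.6]
ee_rot: [[-0.042, 0.999, -0.0], [0.999, 0.042, -0.0], [-0.0, -0.0, -1.0]]
wrist_force: [-8.3, 0.8, 29.9]
finger_gap: 29.7
grip_force: 62.0
```

```bash
python3 -c "
from h import *
p,d,c=shot('wrist','w5.png');s=r.state();print(s['wrist_force'],s['tcp_pos'])"
```

```text
[-2.96313702 -0.01491159  5.00214877] [451.42679544 -16.32872366  15.81908853]
```

View pics/w5.png

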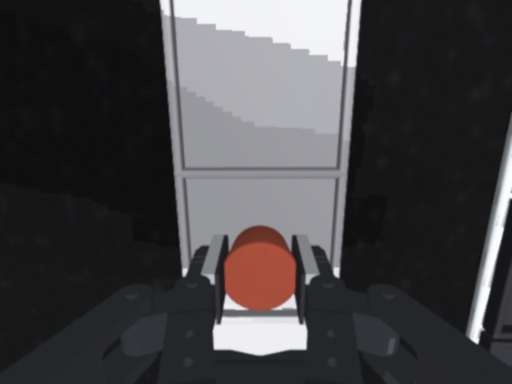

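The stopper is upright in the +39 pocket at (260,270). The force was a brief touch-down of about 30 N and has fallen to 5 N. I release it and go to the crucible.

```bash
python3 -m crank '[0.3,0,0,-0.0005,0,0,0, 0.6,0,0,-0.0005,0,0,0, 0.8,0,0,-0.0005,0,0,0, 0.8,0,0,-0.03,0,0,0, 1,-0.01,0.018,-0.065,0,0,0, 1,-0.035,0.062,-0.07,0,0,0, 1,-0.06,0.107,-0.07,0,0,0, 1,-0.08,0.142,-0.07,0,0,0, 1,-0.087,0.155,-0.065,0,0,0, 1,-0.0885,0.157,-0.06,0,0,0]'; python3 -c "
from h import *
p,d,c=shot('wrist','w6.png'); print(r.state()['tcp_pos'])"
```

```text
clock: 12.7
tcp_pos: [611.7, -98.2, 74.0]
ee_rot: [[-0.042, 0.999, -0.001], [0.999, 0.042, 0.001], [0.001, -0.001, -1.0]]
wrist_force: [0.1, -0.8, -0.4]
finger_gap: 85.8
grip_force: 0.0
[610.72802919 -97.75141356  73.1893869 ]
```

View pics/w6.png

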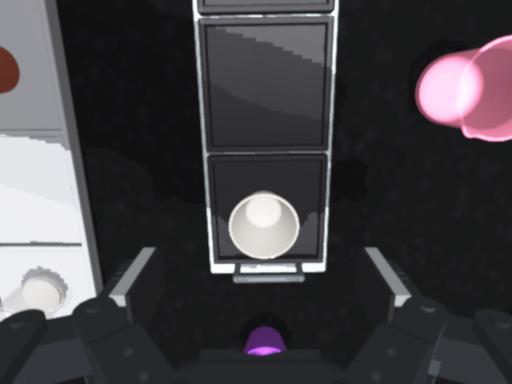

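The white crucible in the end cell has its rim at (264,227). The purple one is well off the carrier at (265,342). The bottle stands at the lower left on the rack.

```bash
python3 -c "
from h import *
c=r.calibration('wrist')
print(w(c,None,264,227,42),w(c,None,263.5,211,13),r.state()['tcp_pos'])"
```

```text
[612.41433082 -97.81488647  42.        ] [612.42171203 -99.16055638  13.        ] [610.72802919 -97.75141356  73.1893869 ]
```

```bash
python3 -m crank '[1,-0.0005,0.001,0.02,0,0,0, 1,-0.0005,0.001,0.042,0,0,0, 1,-0.0005,0.001,0.054,0,0,0, 0.8,-0.0005,0.001,0.0565,0,0,0, 0.6,-0.0005,0.001,0.0565,0,0,0, 0.4,-0.0005,0.001,0.0565,0,0,0, 0,-0.0005,0.001,0.0565,0,0,0, 0,-0.0005,0.001,0.0565,0,0,0, 0,-0.0005,0.001,0.0565,0,0,0, 0,-0.0005,0.001,0.047,0,0,0]'
```

```text
clock: 14.0
tcp_pos: [612.7, -98.5, 27.8]
ee_rot: [[-0.042, 0.999, -0.001], [0.999, 0.042, 0.0], [0.0, -0.001, -1.0]]
wrist_force: [0.4, 0.1, -0.7]
finger_gap: 36.7
grip_force: 59.9
```

```bash
python3 -m crank '[0,0,0,-0.02,0,0,0, 0,0.005,-0.005,-0.045,0,0,0, 0,0.025,-0.024,-0.05,0,0,0, 0,0.055,-0.052,-0.05,0,0,0, 0,0.088,-0.083,-0.05,0,0,0, 0,0.12,-0.113,-0.05,0,0,0, 0,0.147,-0.139,-0.05,0,0,0, 0,0.162,-0.154,-0.045,0,0,0, 0,0.167,-0.158,-0.03,0,0,0, 0,0.167,-0.158,-0.015,0,0,0]'; python3 -c "
from h import *
p,d,c=shot('wrist','w7.png'); s=r.state();print(s['tcp_pos'],s['finger_gap'],s['grip_force'])"
```

```text
clock: 15.25
tcp_pos: [448.1, 62.1, 43.3]
ee_rot: [[-0.043, 0.999, 0.001], [0.999, 0.043, 0.0], [0.0, 0.001, -1.0]]
wrist_force: [0.5, 0.2, -0.4]
finger_gap: 36.7
grip_force: 60.0
[447.05287064  61.93926251  41.53058834] 36.80664824252323 59.96445742668584
```

View pics/w7.png

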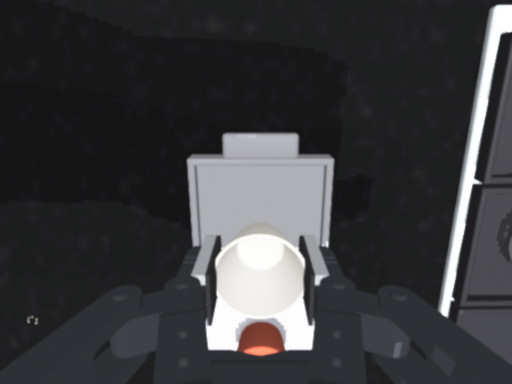

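The crucible hangs level at (260,275), centred over the end pocket. I lower and release it.

```bash
python3 -c "
from h import *
c=r.calibration('wrist');print(w(c,None,261,157,16),w(c,None,189,200,16),w(c,None,331.5,200,16))"; python3 -m crank '[0,0,0,0.008,0,0,0, 0,0,0,0.015,0,0,0, 0,0,0,0.02,0,0,0, 0,0,0,0.023,0,0,0, 0,0,0,0.0242,0,0,0, 0,0,0,0.0242,0,0,0, 0.5,0,0,0.0242,0,0,0, 0.7,0,0,0.0242,0,0,0, 0.8,0,0,0.0242,0,0,0, 0.8,0,0,0.0242,0,0,0]'
```

```text
[445.24867268 103.63613586  16.        ] [407.4124209   78.40146298  16.        ] [484.28643991  81.68859739  16.        ]
clock: 16.55
tcp_pos: [448.2, 61.6, 18.7]
ee_rot: [[-0.042, 0.999, -0.0], [0.999, 0.042, 0.0], [0.0, -0.0, -1.0]]
wrist_force: [0.3, -0.0, 0.2]
finger_gap: 68.5
grip_force: 0.0
```

```bash
python3 -m crank '[0.8,0,0,-0.03,0,0,0, 1,0,0.01,-0.08,0,0,-1.25, 1,-0.001,0.035,-0.1,0,0,-2.5, 1,-0.002,0.065,-0.1,0,0,-3.75, 1,-0.004,0.095,-0.1,0,0,-5, 1,-0.006,0.125,-0.1,0,0,-6.25, 1,-0.007,0.148,-0.1,0,0,-7.5, 1,-0.008,0.158,-0.1,0,0,-8.75, 1,-0.008,0.162,-0.1,0,0,-10, 1,-0.008,0.162,-0.1,0,0,-11.25]'; python3 -c "
from h import *
p,d,c=shot('wrist','w8.png'); s=r.state();print(s['tcp_pos'],s['q'])"
```

```text
clock: 17.8
tcp_pos: [610.7, 60.3, 118.2]
ee_rot: [[-0.999, -0.048, -0.001], [-0.048, 0.999, 0.0], [0.001, 0.0, -1.0]]
wrist_force: [0.2, -0.4, -0.1]
finger_gap: 85.7
grip_force: 0.0
[610.48099204  60.34906428 118.28476811] [-1.85020207e+00  2.52172647e+01 -2.80415324e+00  6.20188656e+01
  5.32490794e-03 -4.87464650e+00]
```

View pics/w8.png

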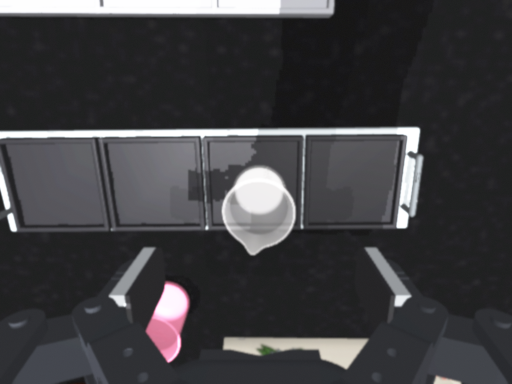

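The clear beaker has its rim at (259,212), its spout toward +x, and empty cells on both sides. The pink look-alike is at (172,300), off the carrier.

```bash
python3 -c "
from h import *
c=r.calibration('wrist')
print(w(c,None,259.5,211,71),w(c,None,260,189,12),'box',w(c,None,240,340,60),w(c,None,172,300,10),r.state()['tcp_pos'])"
```

```text
[606.84637532  60.59707207  71.        ] [610.86884712  61.17183384  12.        ] box [714.40761234  51.65407246  60.        ] [719.0536785  -11.72007758  10.        ] [610.48099204  60.34906428 118.28476811]
```

```bash
python3 -m crank '[1,0.001,0,0.03,0,0,0, 1,0.001,0,0.065,0,0,0, 1,0.001,0,0.09,0,0,0, 1,0.001,0,0.1,0,0,0, 0.7,0.001,0,0.102,0,0,0, 0.4,0.001,0,0.102,0,0,0, 0,0.001,0,0.102,0,0,0, 0,0.001,0,0.102,0,0,0, 0,0.001,0,0.102,0,0,0, 0,0.001,0,0.092,0,0,0]'
```

```text
clock: 19.1
tcp_pos: [608.8, 60.4, 26.6]
ee_rot: [[-0.999, -0.042, -0.001], [-0.042, 0.999, 0.0], [0.001, 0.0, -1.0]]
wrist_force: [-0.7, 0.3, 0.5]
finger_gap: 40.9
grip_force: 58.9
```

```bash
python3 -m crank '[0,0,0,-0.02,0,0,0, 0,0.005,-0.005,-0.045,0,0,0, 0,0.024,-0.022,-0.055,0,0,0, 0,0.052,-0.048,-0.055,0,0,0, 0,0.085,-0.078,-0.055,0,0,0, 0,0.115,-0.106,-0.055,0,0,0, 0,0.142,-0.131,-0.055,0,0,0, 0,0.156,-0.144,-0.05,0,0,0, 0,0.1605,-0.148,-0.035,0,0,0, 0,0.1605,-0.148,-0.02,0,0,0]'; python3 -c "
from h import *
p,d,c=shot('wrist','w9.png'); s=r.state();print(s['tcp_pos'],s['finger_gap'],s['grip_force'])"
```

```text
clock: 20.35
tcp_pos: [455.5, -94.6, 46.6]
ee_rot: [[-0.999, -0.041, 0.001], [-0.041, 0.999, 0.0], [-0.001, 0.0, -1.0]]
wrist_force: [0.6, -0.3, -0.4]
finger_gap: 41.3
grip_force: 58.9
[454.34661513 -94.00737375  44.76515281] 41.12060650294245 58.92401402041287
```

View pics/w9.png

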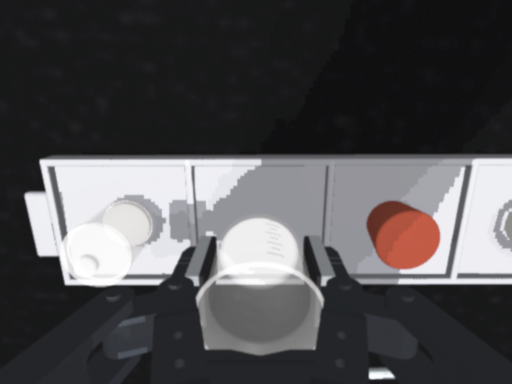

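The beaker is level and centred over the -39 pocket at (260,265), with the bottle and stopper standing on either side. I lower it, open only part way, then retreat.

```bash
python3 -m crank '[0,0,0,0.01,0,0,0, 0,0,0,0.019,0,0,0, 0,0,0,0.025,0,0,0, 0,0,0,0.0285,0,0,0, 0,0,0,0.0297,0,0,0, 0,0,0,0.0297,0,0,0, 0.6,0,0,0.0297,0,0,0, 0.65,0,0,0.0297,0,0,0, 0.72,0,0,0.0297,0,0,0, 0.72,0,0,0.0297,0,0,0]' && python3 -m crank '[0.72,0,0,-0.01,0,0,0, 0.72,0,0,-0.03,0,0,0, 0.72,0,0,-0.06,0,0,0, 0.72,0,0,-0.1,0,0,0, 0.72,0,0,-0.15,0,0,0, 0.72,0,0,-0.19,0,0,0, 0.72,0,0,-0.2,0,0,0, 0.72,0,0,-0.2,0,0,0, 0.72,0,0,-0.2,0,0,0, 0.72,0,0,-0.2,0,0,0]'; python3 -c "
from h import *
p,d,c=shot('wrist','w10.png')
for q in ['crucible','weighing_bottle','beaker','stopper']: print(q,[np.round(o['xyz'],1).tolist() for o in r.search_frame('wrist',q)][:3])"
```

```text
clock: 21.65
tcp_pos: [455.3, -94.3, 17.0]
ee_rot: [[-0.999, -0.042, -0.0], [-0.042, 0.999, 0.0], [0.0, 0.0, -1.0]]
wrist_force: [-0.6, -1.1, -0.4]
finger_gap: 61.7
grip_force: 0.0
clock: 22.9
tcp_pos: [454.4, -94.0, 215.6]
ee_rot: [[-0.999, -0.042, -0.003], [-0.042, 0.999, 0.001], [0.003, 0.001, -1.0]]
wrist_force: [0.9, 0.6, 0.2]
finger_gap: 61.3
grip_force: 0.0
crucible [[452.2, 69.0, 28.2]]
weighing_bottle [[457.9, -168.7, 53.2], [585.9, 74.7, 7.1]]
beaker [[466.8, -93.4, 39.0], [452.4, 67.9, 24.6]]
stopper [[451.3, -23.5, 35.6]]
```

View pics/w10.png

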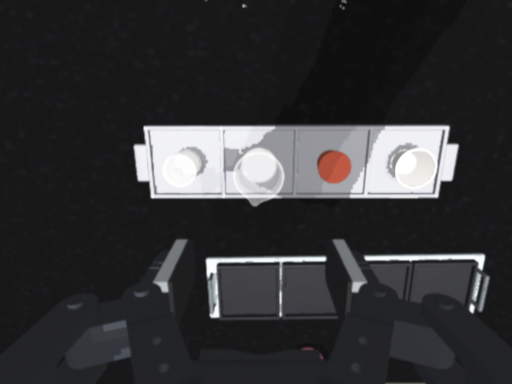

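All four stand upright in their pockets: bottle (183,165), beaker (258,172), stopper (334,167), crucible (414,167). I check the offsets and hand in if they are within tolerance.

```bash
python3 -c "
from h import *
c=r.calibration('wrist'); a=np.radians(2.5); R=np.array([[np.cos(a),np.sin(a)],[-np.sin(a),np.cos(a)]])
ok=True
for n,u,v,z,t in [('bott',182,168.5,49,-117),('beak',259,174,71,-39),('stop',334,166.5,36,39),('cruc',415,168,42,117)]:
    e=R@(w(c,None,u,v,z)[:2]-[452.8,-55.2])-[0,t]; print(n,e.round(1)); ok&=bool(abs(e).max()<9)
print(ok, r.sign_off() if ok else '')"
```

```text
bott [-0.9  3.2]
beak [-1.  -0.1]
stop [ 0.5 -2.6]
cruc [ 0.8 -1.7]
the job is handed in; nothing more can be done
True None
```

All four pieces stand upright on the grey rack in reverse order (crucible, stopper, beaker, weighing bottle from the left), each measured within about 3 mm of its pocket's centre; the job was handed in at about 23 s on the robot's clock.

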